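Find and hold the heavy side of a canister on the welding positioner

ROBOT

A 6-joint arm with a two-finger parallel gripper is mounted at the origin on the work surface. World frame = base frame: x ahead of the robot, y to its left, z up, the work surface at z = 0. Lengths are in m, angles in rad, forces in N, time in s.
With the tool pointing down it reaches from about 0.325 to 0.925 m from the base axis. Payload 3.1 kg.
Tool frame: the origin (TCP) lies midway between the tips of the shut fingers; the grasp point (between the pads) lies 19 mm behind it; z points along the fingers, y is the direction in which the jaws open and shut (so a half turn about z gives the same grasp; the last joint's range is limited). The gripper opens to 85 mm and grips with 20 to 120 N. Pads are 22 mm wide; open, the fingers measure 114 mm over their backs; the gripper's body (76 mm by 85 mm) begins 54 mm behind the grasp point. The pads swing forward as they close: fully open they stand 13 mm farther back than shut.
Start: joints at [-1.359, 0.217, 1.613, -0, 1.311, -0.112], TCP at [0.199, -0.593, 0.231] pointing down, gripper open.
Joint ranges: [-2.75, 2.75], [-0.78, 2.1], [0.31, 2.55], [-1.13, 4.27], [0.13, 2.63], [-2.58, 2.58]. Speed limits (rad/s): [2.79, 2.79, 3.14, 3.14, 3.14, 3.14].

INTERFACE

Orientations are given as [roll, pitch, yaw] about the fixed x, y, z axes, in that order (R = Rz(yaw) Ry(pitch) Rx(roll)).
In Python, from station import goto, servo_line, move_joints, set_gripper, dwell, solve_ik, sense, read_camera, MotionError, close_job gives the robot as it stands. Calls block until the motion is done:
- goto(position, orientation): joint-space move of the TCP to a pose.
- servo_line(position, rotation=None, feed=0.15, force_limit=None): straight line of the TCP; rotation=None keeps the orientation; feed is the mean speed in m/s. With force_limit (N) it stops when the force on the tool has changed by that much, and returns True; else False.
- move_joints(angles): joint-space move.
- set_gripper(opening, newtons=None): finger opening in m; newtons is the grip in N (None keeps the last); returns when the fingers have stopped.
- dwell(seconds).
- solve_ik(position, orientation): joint angles nearest the present ones, or None.
- sense(): the state.
- read_camera(name): name is "scene" or "side" or "wrist"; returns a dict with "pixels" (480x640x3 uint8, red, green, blue), "mtx" (3x3 intrinsics, pixels), "pose" (4x4, takes a point from camera to world coordinates); the wrist camera has in their place "T_tool_cam" (4x4, takes a point from camera to tool coordinates, whose origin is the TCP and whose axes are the flange's). Camera axes: x right, y up, looking along -z (the intrinsics and any distortion apply to the point x, -y, -z); pixel columns grow to the right and rows downward; lengths in m; the calibration is good to about 2 mm. The wrist camera is an equidistant fisheye: a pixel r from the principal point sees the ray r / f radians off the axis. A picture is of the moment at which its call begins: read the wrist's pose just before it. There is no depth.
A pose or a line that the arm cannot do raises MotionError and nothing moves.
- close_job(): hands the job in, once; it reports no verdict.
The state is a dict: "clock": time; "qpos": joint angles; "joint_velocities": joint speeds; "joint_torque": joint torques, N m; "tool_pos": TCP position; "orientation": TCP orientation; "force": force on the tool from outside, world axes, zero at the start; "wrist_torque": the same for the moment, N m; "opening": finger opening in m.
Only numpy, scipy, OpenCV 4.12 (cv2) and the standard library are available. Lean on these libraries where they do the work, as an engineer would, in place of code of your own. Each camera call takes 0.05 s, during which the arm holds its last target.

TASK

Somebody left the chuck key in the chuck of the welding positioner: lift it out and hang it by its cross handle on the two-pronged hook before you turn the chuck. Then take the revolving grip of the positioner's handwheel, turn it by hand and feel for the heavy side of the closed canister in the chuck, which cannot be seen. Finish while still holding the grip, with the wheel at rest and the canister's heavy side straight down, so that a counterweight can be bolted on opposite; leave the other things on the table alone.

Things in the scene. Friction and masses are not known exactly. Their poses are not given: they have to be found in the camera images.
- positioner: grey bolted-down bench positioner; origin at the middle of its foot on the table, z up; level spindle along its y axis, 160 mm up: handwheel on the -y side, four-jaw chuck (132 mm across) and closed steel canister (92 mm across) on the +y side; bearing housing 104 mm across, from y = -59 to +41 mm. Wheel, chuck and canister turn as one; wheel and grip are balanced in themselves
- spindle (a joint): turn of the spindle, rad, 0 at the start, no end stops; grows as the top of the wheel moves to the positioner's +x, away from the robot. Bearings drag with about 0.6 N m, more than the heavy side weighs (0.3 to 0.5 N m), so it stays where it is left: the grip needs a push of some 7 N, 4 to 6 N more as the heavy side climbs past the level, as much less as it sinks past it
- axle (a point): point on the spindle's axis, 160 mm above the table, centre of the circle that the middle of the handwheel's grip describes; axes as the positioner's. The canister's heavy side can lie in any direction around this axis, unrelated to the grip, but at the start it is at least 0.6 rad from straight down
- handle: black revolving grip of the handwheel, a sleeve 24 mm thick, 88 long, free to turn on its pin, parallel to the spindle (y axis); origin at its middle, 85 mm from the axis and 56 mm outside the wheel's middle plane (rim 186 mm across, 16 thick). At the start it is level with the axis on the robot's side. It can be pinched from above all the way round; lowest it is 75 mm above the table
- key: loose steel chuck key standing upright in the chuck's upper socket: square tip 11 mm, shank 14 mm thick, 116 mm long overall, 300 g; origin at the middle of its lower tip, z up along the shank, y along the cross handle. The socket is 14 mm wide and takes the lowest 22 mm of it, so lift it straight up by 30 mm or more
- key_bar (a point): middle of the key's cross handle, 101 mm above its tip; the bar is 10 mm thick and 130 mm long along the key's y axis and passes through a round hub 22 mm thick (from 15 mm below to 15 mm above this point), which is the place to grip
- hook_post: bolted-down post with a two-pronged hook, left or right of the positioner; origin at the middle of its foot (130 x 100 mm) on the table; the prongs point to its -x; the post stands at x = +50 mm and is 205 mm high
- hook_seat (a point): where the middle of the key's cross handle lies when hung, 199 mm above the table: bar along the post's y axis across both prongs, shank hanging between them. Prongs: 8 mm rods at y = -29 and +29 mm, their tops 5 mm below this point, free from 46 mm on the -x side, where the tips turn up 20 mm, to the back plate 54 mm on the +x side; axes as the post's
- angle_plate: bolted-down steel fixture angle with holes, 100 x 100 mm, 150 tall, on the opposite side of the table from the hook post; a bystander that cannot move; origin at the middle of its foot
- hammer: loose chipping hammer, 240 mm long, bystander; origin under its shaft
- wire_brush: loose wire brush, 270 mm long, bristles up, bystander
- magnet: loose welding magnet, flat three-sided block 85 mm, bystander
- flange: loose steel ring 90 mm wide, 14 high, bystander
- tube: loose offcut of 50 mm square tube, 110 long, bystander
- tip_pot: loose open steel pot, 66 mm wide, 60 high, bystander
- spray: loose spray can, 62 mm wide, 190 high, bystander
Not all that is in view belongs to the job. Leave any orange or pink look-alike of the key alone.

How it is judged:
On the way, in this order (a step that is already met when the one before it is completed fails the run):
1. the chuck key hangs by its cross handle on both prongs of the hook, let go, and the chuck has not been turned yet (within 0.3 rad) (x of key_bar in the frame of hook_seat between -0.048 and 0.058 m and y of key_bar in the frame of hook_seat between -0.026 and 0.026 m and z of key_bar in the frame of hook_seat between -0.008 and 0.008 m and angle between key's own z axis and vertical below 0.3 rad and contact force between key and hook_post above 0.8 N and contact force between the fingers and key below 0.05 N and linear speed of key below 0.15 m/s and value of joint spindle between -0.3 and 0.3 rad), for 0.2 s.
2. the handwheel is turned by its grip ((value of joint spindle above 0.35 rad or value of joint spindle below -0.35 rad) and contact force between the fingers and handle above 2 N), for 0.1 s.
At the end, for the whole second after the job is handed in: The canister's heavy side points straight down within 0.3 rad, the fingers hold the handwheel's grip (over 2 N) and the wheel is at rest through the last second; the key hangs let go, upright within 0.3 rad, by its cross handle on both prongs, its middle within 26 mm of midway (height (world z) of core_c0 below 0.131341 m and contact force between the fingers and handle above 2 N and velocity of joint spindle between -0.05 and 0.05 rad/s and x of key_bar in the frame of hook_seat between -0.048 and 0.058 m and y of key_bar in the frame of hook_seat between -0.026 and 0.026 m and z of key_bar in the frame of hook_seat between -0.008 and 0.008 m and angle between key's own z axis and vertical below 0.3 rad and contact force between key and hook_post above 0.8 N and contact force between the fingers and key below 0.05 N and linear speed of key below 0.15 m/s); the arm keeps its last pose, push and grip.
It fails at once if the chuck is turned while the key is still in or over it ((value of joint spindle above 0.3 rad or value of joint spindle below -0.3 rad) and horizontal distance between key and positioner below 0.15 m).
It fails at once if the key is dropped (height (world z) of key below 0.06 m).
It fails at once if a loose bystander is moved by more than 20 mm (distance of any of hammer, wire_brush, magnet, flange, tube, tip_pot, spray from where it was at the start of the episode above 0.02 m).
It also fails if it takes over 72 s, if anything falls off the work surface, if the arm or the gripper's body presses on something with over 40 N, if the wrist force passes 120 N, or if a joint passes its speed limit or range.

## Working session

There is one attempt and no reset: what is moved stays moved. The work goes in short steps, each a Python script; the robot and the scene stay as the last script left them, time stands still between calls to the robot, and variables do not carry over. Pictures are saved under pics/ and viewed, and the job is handed in when it is done.

```bash
ls; mkdir -p pics; cat > h.py <<'E'
from station import *
import numpy as np, cv2
def snap(n,f):
    s=sense(); c=read_camera(n); cv2.imwrite(f,c["pixels"][:,:,::-1]); return s,c
E
python3 - <<'E'
from h import *
for n in ["scene","side","wrist"]:
    s,c=snap(n,f"pics/{n}0.png")
    print(n,c["mtx"].tolist(),c.get("pose",c.get("T_tool_cam")).tolist(),[k for k in c])
    np.savez(f"pics/{n}0.npz",mtx=c["mtx"],pose=c.get("pose",c.get("T_tool_cam")))
print(s)
E
```

```text
pics
scene [[519.833744207947, 0.0, 324.00923941046005], [0.0, 519.833744207947, 242.14580585336554], [0.0, 0.0, 1.0]] [[-0.5550862782003366, -0.48936481621526556, 0.6726078355210393, 1.3481958328078347], [0.8317840122167552, -0.3302800335137795, 0.4461507105034502, 0.6339984979532648], [0.003818478007688563, 0.8071165814879137, 0.5903797448362951, 0.9585771395549344], [0.0, 0.0, 0.0, 1.0]] ['pixels', 'mtx', 'pose']
side [[435.6775106261487, 0.0, 321.08244569547134], [0.0, 435.6775106261487, 236.6106124729453], [0.0, 0.0, 1.0]] [[0.9956809528543125, 0.046662106195006076, -0.08026261874979025, 0.3723709156558335], [-0.09136747696457125, 0.6459014008987826, -0.7579336148173655, -0.9579416403511452], [0.016474959066921632, 0.7619934567714057, 0.6473751212097257, 1.0854680513253632], [0.0, 0.0, 0.0, 1.0]] ['pixels', 'mtx', 'pose']
wrist [[371.64829954431775, 0.0, 312.69188864736105], [0.0, 371.64829954431775, 238.13146657289565], [0.0, 0.0, 1.0]] [[-0.000747153660832302, 0.9535335563101489, 0.30128590865144317, 0.07630406206849731], [0.9999979491179064, 0.0012795832674754877, -0.00156984
[... 178 characters left out ...]
{'clock': 0.1, 'qpos': array([-1.35921731e+00,  2.17707918e-01,  1.61477095e+00, -8.14707205e-07,
        1.31133773e+00, -1.12197576e-01]), 'joint_velocities': array([ 2.08823971e-04, -2.11940555e-03, -4.23421728e-03, -4.14805680e-04,
        7.92927528e-05,  2.23235557e-03]), 'joint_torque': array([-8.94874629e-04, -3.98079443e+01, -3.04969132e+01, -2.03913751e-04,
        4.24218990e-03,  1.34554017e-05]), 'tool_pos': array([ 0.19870855, -0.59178736,  0.23008218]), 'orientation': array([-3.13938260e+00, -2.48216445e-04,  3.23776525e-01]), 'force': array([-0.62199009,  0.18942636,  0.33050548]), 'wrist_torque': array([-0.00780988,  0.02939342, -0.05139088]), 'opening': 0.08518151370115458}
```

View pics/scene0.png

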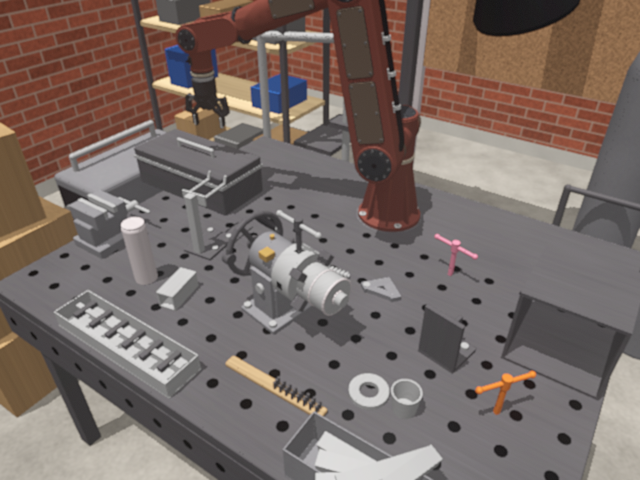

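View pics/side0.png

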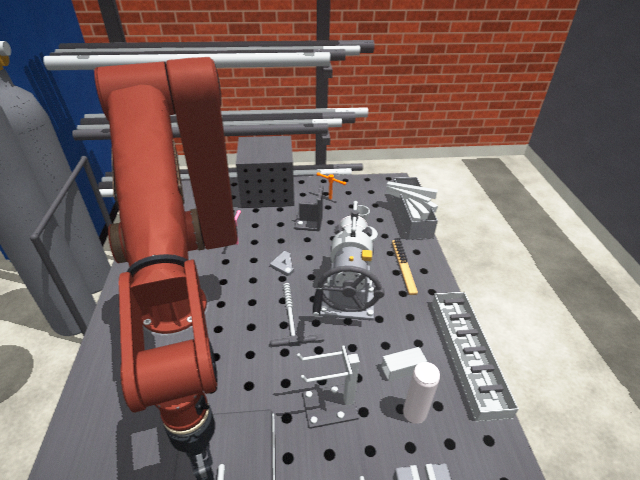

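View pics/wrist0.png

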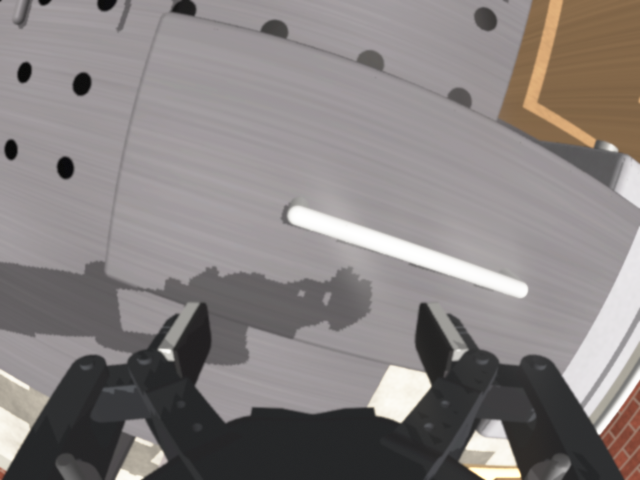

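```bash
python3 - <<'E'
import cv2
a=cv2.imread('pics/scene0.png'); b=cv2.imread('pics/side0.png')
def c(im,x0,y0,w,h,k,f): cv2.imwrite(f,cv2.resize(im[y0:y0+h,x0:x0+w],None,fx=k,fy=k,interpolation=cv2.INTER_CUBIC))
c(a,170,165,200,150,4,'pics/c1.png'); c(b,290,190,130,140,4.28,'pics/c2.png'); c(b,270,320,130,120,5,'pics/c3.png')
E
```

```text
(no output)
```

View pics/c1.png

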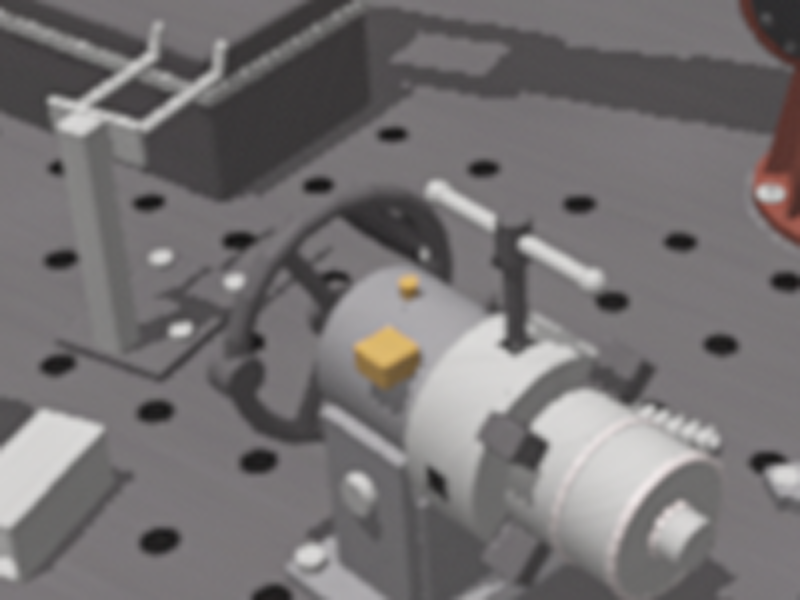

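View pics/c2.png

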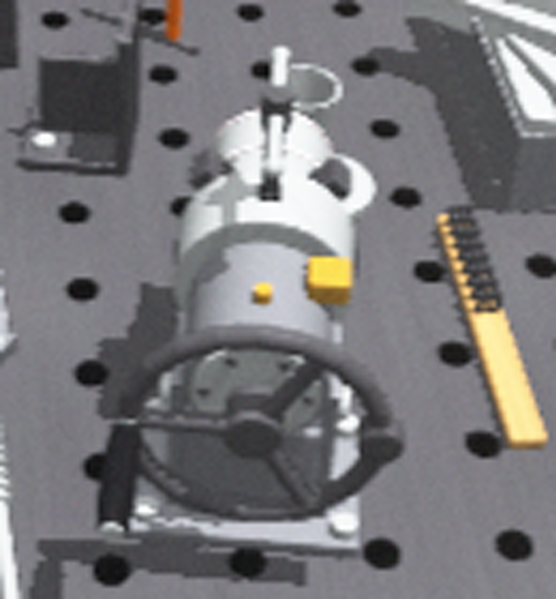

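View pics/c3.png

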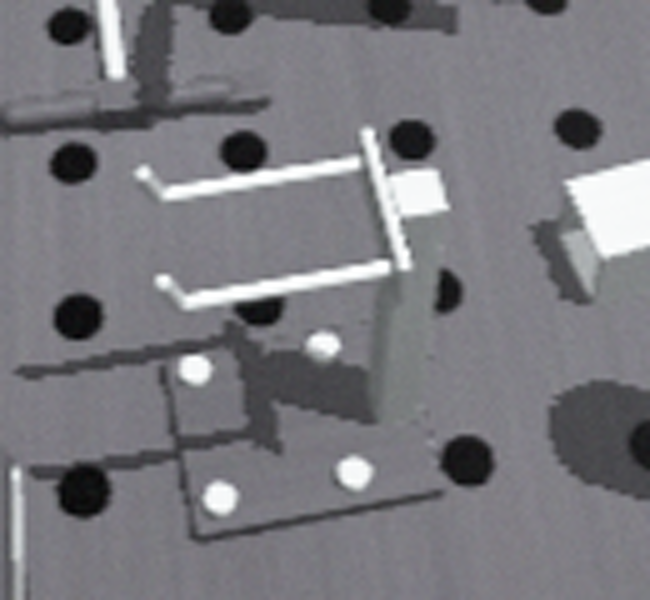

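```bash
cat >> h.py <<'E'
D={n:np.load(f'pics/{n}0.npz') for n in ('scene','side')}
def ray(n,p):
    d=D[n];K=d['mtx'];T=d['pose'];v=np.array([(p[0]-K[0,2])/K[0,0],-(p[1]-K[1,2])/K[1,1],-1]);v=T[:3,:3]@v
    return T[:3,3],v/np.linalg.norm(v)
def tri(rs):
    A=np.zeros((3,3));b=np.zeros(3)
    for o,v in rs: P=np.eye(3)-np.outer(v,v);A+=P;b+=P@o
    x=np.linalg.solve(A,b);return x,[np.linalg.norm((np.eye(3)-np.outer(v,v))@(x-o))*1e3 for o,v in rs]
def atz(r,z): o,v=r;return o+v*(z-o[2])/v[2]
E
cat > m.py <<'E'
from h import *
S=lambda x,y:(x/4+170,y/4+165)
A=lambda x,y:(x/4.277+290,y/4.286+190)
B=lambda x,y:(x/5+270,y/5+320)
P={'hub':(S(514,240),A(278,100)),'barfar':(S(593,282),A(281,52)),'barnear':(S(437,188),A(276,172)),'oiler':(S(408,287),A(263,293)),
'tipR':(S(221,45),B(142,172)),'bendR':(S(215,75),B(166,195)),'backR':(S(145,125),B(362,160)),
'tipL':(S(157,27),B(162,282)),'bendL':(S(153,55),B(186,302)),'backL':(S(78,107),B(390,268)),'socket':(S(515,345),A(269,190))}
for k,(a,b) in P.items():
    x,e=tri([ray('scene',a),ray('side',b)]);print(k,x.round(4),np.round(e,1))
for k,q in {'h1':(122,425),'h2':(113,525),'wheelhub':(253,432)}.items(): print(k,atz(ray('side',A(*q)),.16).round(4))
for k,q in {'c1':(190,538),'c2':(440,492),'c3':(165,365)}.items(): print(k,atz(ray('side',B(*q)),.01).round(4))
E
python3 m.py
```

```text
hub [0.5796 0.0559 0.3037] [0.3 0.3]
barfar [0.5895 0.1145 0.303 ] [1.2 1.2]
barnear [ 0.5642 -0.0149  0.3016] [3.9 3.9]
oiler [ 0.5583 -0.0442  0.2175] [1.5 1.5]
tipR [ 0.3874 -0.3546  0.2107] [1.5 1.5]
bendR [ 0.3981 -0.3541  0.1905] [2. 2.]
backR [ 0.4894 -0.3419  0.1951] [6.9 6.9]
tipL [ 0.3933 -0.4132  0.2105] [1.5 1.5]
bendL [ 0.4034 -0.4119  0.1914] [2.4 2.4]
backL [ 0.4955 -0.4011  0.1937] [6.1 6.1]
socket [0.5771 0.0518 0.2264] [0.3 0.3]
h1 [ 0.4585 -0.1061  0.16  ]
h2 [ 0.4453 -0.1912  0.16  ]
wheelhub [ 0.5455 -0.1191  0.16  ]
c1 [ 0.4051 -0.4349  0.01  ]
c2 [ 0.5343 -0.4216  0.01  ]
c3 [ 0.3983 -0.3396  0.01  ]
```

```bash
python3 - <<'E'
from h import *
pi=np.pi
for nm,p,y0 in [('key',(.579,.056,.42),-.19),('keyup',(.579,.056,.345),-.19),('hook',(.447,-.379,.36),.1),('grip',(.455,-.15,.14),-.18),('gr far',(.625,-.12,.14),-.18),('top',(.545,-.13,.225),-.18),('topv',(.545,-.13,.35),-.18)]:
    for s in (1,-1):
        q=solve_ik(p,[pi,0,y0+s*pi/2]); print(nm,s,None if q is None else np.round(q,2))
E
```

```text
key 1 [-0.02  0.04  1.47 -0.    1.64  0.17]
key -1 None
keyup 1 [-0.02  0.06  1.58 -0.    1.5   0.17]
keyup -1 None
hook 1 [-0.82  0.06  1.55  0.    1.53 -0.92]
hook -1 [-0.82  0.06  1.55 -0.    1.53  2.22]
grip 1 [-0.47  0.01  2.03  0.    1.11 -0.29]
grip -1 None
gr far 1 [-0.3   0.33  1.66 -0.    1.16 -0.12]
gr far -1 None
top 1 [-0.36  0.09  1.77  0.    1.28 -0.18]
top -1 None
topv 1 [-0.36  0.01  1.62  0.    1.51 -0.18]
topv -1 None
```

```bash
cat >> h.py <<'E'
from scipy.spatial.transform import Rotation as Ro
def wray(s,c,p):
    K=c['mtx'];T=c['T_tool_cam'];d=np.array([p[0]-K[0,2],p[1]-K[1,2]]);r=np.hypot(*d);th=r/K[0,0]
    v=np.array([np.sin(th)*d[0]/r,-np.sin(th)*d[1]/r,-np.cos(th)])
    R=Ro.from_euler('xyz',s['orientation']).as_matrix()
    v=R@T[:3,:3]@v;return R@T[:3,3]+s['tool_pos'],v
E
python3 - <<'E'
from h import *
import pickle
pi=np.pi
servo_line([.2,-.58,.40],feed=.3)
goto([.42,-.45,.42],[pi,0,.1+pi/2]); dwell(.2)
s,c=snap('wrist','pics/w1.png'); pickle.dump((s,c),open('pics/w1.p','wb'))
goto([.575,.02,.43],[pi,0,-.19+pi/2]); dwell(.2)
s,c=snap('wrist','pics/w2.png'); pickle.dump((s,c),open('pics/w2.p','wb'))
print(s['clock'],s['tool_pos'],s['orientation'],s['force'])
E
```

```text
4.125 [0.57508139 0.01912869 0.42987993] [-3.14142171e+00  1.14017702e-04  1.37943952e+00] [-0.10982229 -0.23502136 -0.35404394]
```

View pics/w1.png

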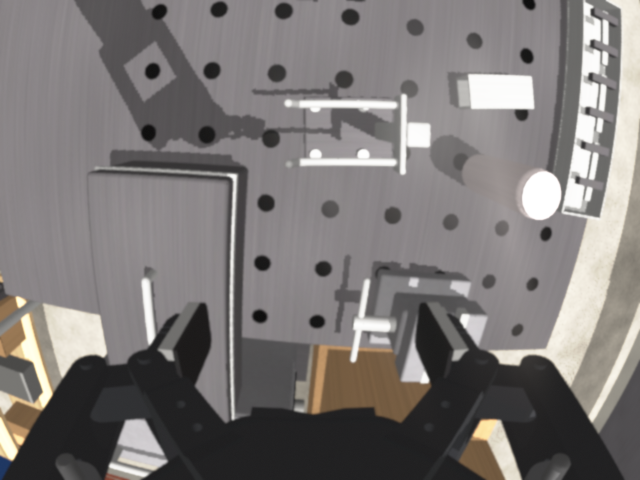

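View pics/w2.png

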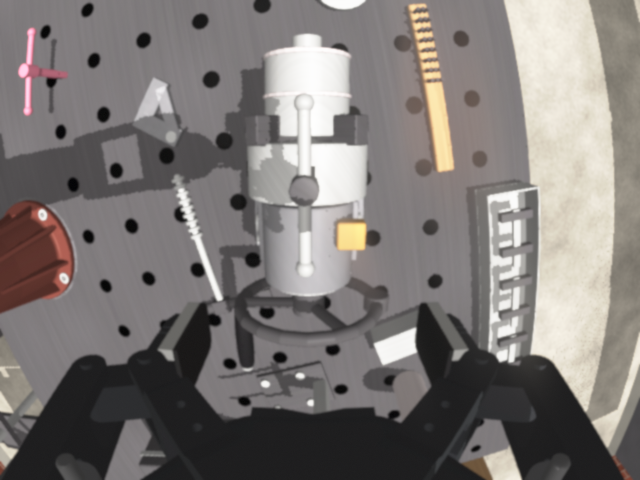

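```bash
python3 - <<'E'
from h import *
import pickle
s,c=pickle.load(open('pics/w2.p','rb'))
for n,p,z in [('e1',(304,102),.305),('e2',(304.5,268),.305),('hubtop',(304.5,187),.32),('hand far',(240,305),.160),('hand near',(247.5,366),.16),('knob',(307,38),.16)]: print(n,atz(wray(s,c,p),z).round(4))
s,c=pickle.load(open('pics/w1.p','rb'))
for n,p,z in [('pR0',(290,103.5),.21),('pR1',(400,104),.19),('pL0',(290,163.5),.21),('pL1',(397,162),.19),('plate1',(404,96),.2),('plate2',(404,173),.2)]: print(n,atz(wray(s,c,p),z).round(4))
E
```

```text
e1 [0.5861 0.1115 0.305 ]
e2 [ 0.5619 -0.0116  0.305 ]
hubtop [0.5753 0.0532 0.32  ]
hand far [ 0.4564 -0.1038  0.16  ]
hand near [ 0.4396 -0.1995  0.16  ]
knob [0.6015 0.1915 0.16  ]
pR0 [ 0.3875 -0.3566  0.21  ]
pR1 [ 0.4952 -0.3432  0.19  ]
pL0 [ 0.3926 -0.4136  0.21  ]
pL1 [ 0.4994 -0.4025  0.19  ]
plate1 [ 0.4961 -0.3354  0.2   ]
plate2 [ 0.5057 -0.4118  0.2   ]
```

```bash
python3 - <<'E'
from h import *
import pickle
pi=np.pi
x,y,ps=.5762,.0528,-.194
goto([x,y,.37],[pi,0,ps+pi/2]); 
servo_line([x,y,.291],feed=.15,force_limit=8)
s=sense();print(s['tool_pos'],s['force'])
set_gripper(0.0,50)
s,c=snap('wrist','pics/w3.png');print(s['opening'],s['force'],s['clock'])
s,c=snap('side','pics/s3.png')
E
```

```text
[0.57726941 0.0523807  0.29292924] [0.50263679 0.04731575 0.18268385]
0.020404309599496098 [-1.28224856 -0.01729045  2.16299454] 5.8333
```

View pics/w3.png

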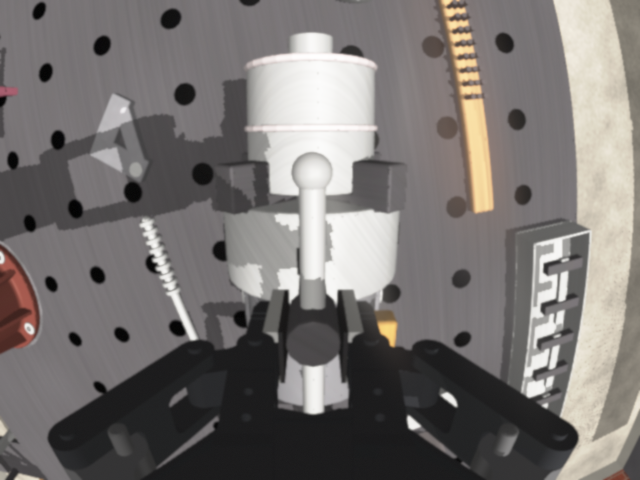

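The wrist view shows the hub (313,330) between both pads and the bar square to the jaws. Lifting.

```bash
python3 - <<'E'
from h import *
pi=np.pi
p=sense()['tool_pos']
servo_line([p[0],p[1],p[2]+.05],feed=.1); s=sense(); print(s['force'],s['opening'])
servo_line([p[0],p[1],.42],feed=.2)
goto([.446,-.380,.42],[pi,0,.11+pi/2]); dwell(.3)
s,c=snap('wrist','pics/w4.png');print(s['opening'],s['force'],s['tool_pos'],s['clock'])
snap('side','pics/s4.png');snap('scene','pics/c4.png')
a=cv2.imread('pics/s4.png')[230:450,230:470];b=cv2.imread('pics/c4.png')[80:300,100:340]
cv2.imwrite('pics/j4.png',cv2.resize(np.hstack([a,b]),None,fx=1.66,fy=1.66,interpolation=cv2.INTER_CUBIC))
E
```

```text
[-0.61875747 -0.12574632 -2.63806574] 0.0206138055994279
0.02021683266462324 [-1.697067    0.05715159 -3.26606987] [ 0.44645258 -0.37943324  0.42008954] 9.0917
```

View pics/w4.png

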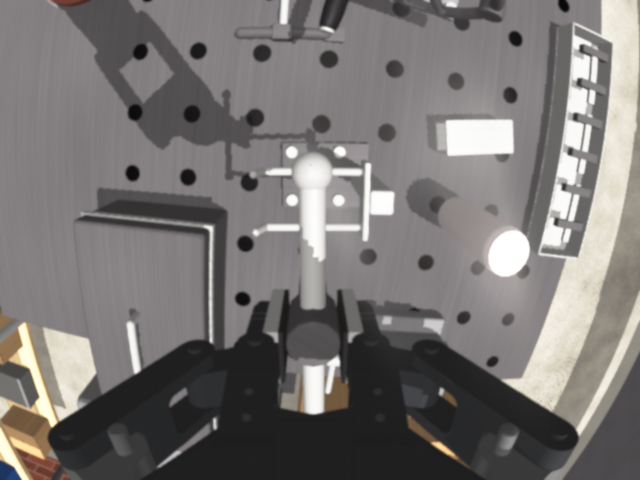

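View pics/j4.png

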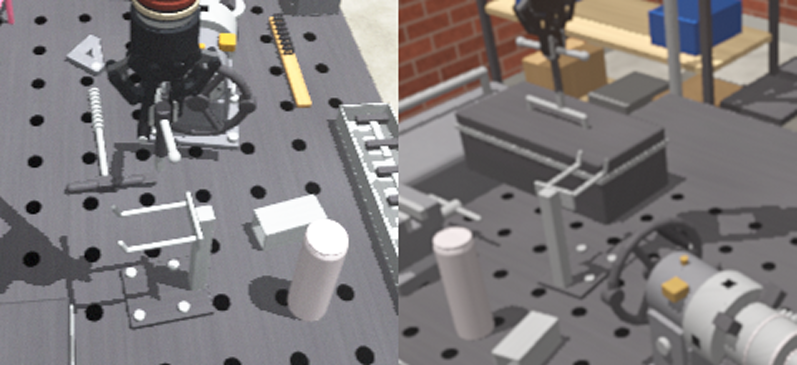

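```bash
python3 - <<'E'
from h import *
pi=np.pi
s=sense(); c=read_camera('wrist')
for n,p,z in [('pR0',(257,174),.21),('pR1',(361,172),.19),('pL0',(257,233),.21),('pL1',(362,228),.19),('pl1',(366,163),.2),('pl2',(366,240),.2)]: print(n,atz(wray(s,c,p),z).round(4))
servo_line([.446,-.380,.225],feed=.15,force_limit=10); print(sense()['force'],sense()['tool_pos'])
snap('wrist','pics/w5.png');snap('side','pics/s5.png');snap('scene','pics/c5.png')
a=cv2.imread('pics/s5.png')[280:460,270:430];b=cv2.imread('pics/c5.png')[120:300,130:290]
cv2.imwrite('pics/j5.png',cv2.resize(np.hstack([a,b]),None,fx=2.5,fy=2.5,interpolation=cv2.INTER_CUBIC))
E
```

```text
pR0 [ 0.3889 -0.3562  0.21  ]
pR1 [ 0.4909 -0.3457  0.19  ]
pL0 [ 0.3932 -0.4154  0.21  ]
pL1 [ 0.5002 -0.4042  0.19  ]
pl1 [ 0.4932 -0.335   0.2   ]
pl2 [ 0.5046 -0.4138  0.2   ]
[ 0.23238944  0.09109074 -2.71064509] [ 0.4466509  -0.38072771  0.22646925]
```

View pics/w5.png

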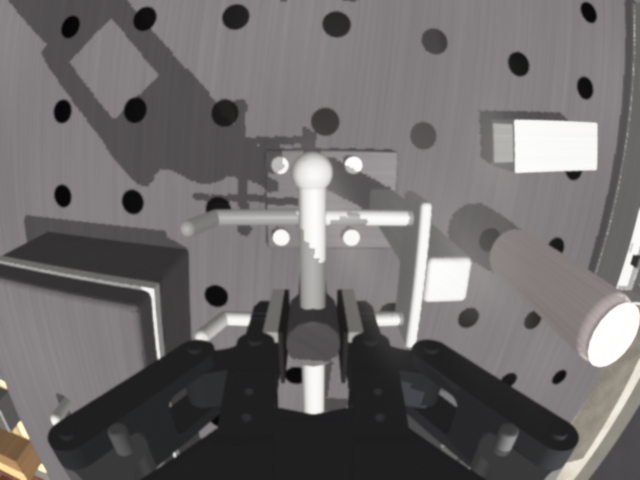

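View pics/j5.png

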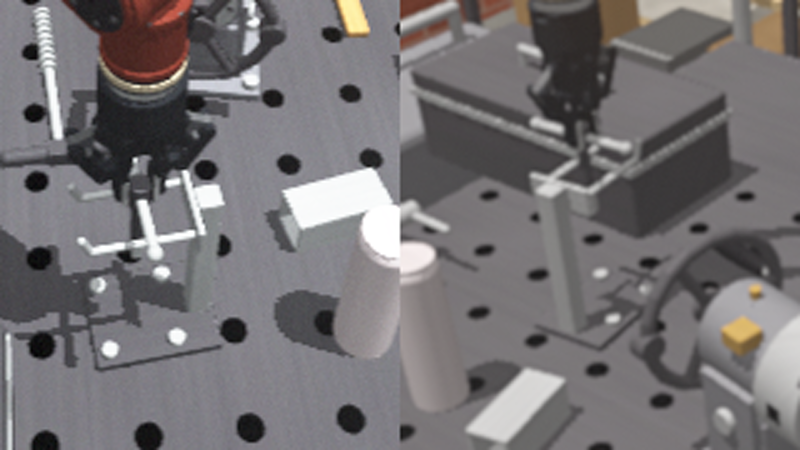

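```bash
python3 - <<'E'
from h import *
r=servo_line([.446,-.380,.183],feed=.04,force_limit=2.5); s=sense();print(r,s['force'],s['tool_pos'])
snap('wrist','pics/w6.png');snap('side','pics/s6.png');snap('scene','pics/c6.png')
a=cv2.imread('pics/s6.png')[280:460,270:430];b=cv2.imread('pics/c6.png')[120:300,130:290]
cv2.imwrite('pics/j6.png',cv2.resize(np.hstack([a,b]),None,fx=2.5,fy=2.5,interpolation=cv2.INTER_CUBIC))
E
```

```text
True [-0.49609116  0.18441142  3.3126107 ] [ 0.44569133 -0.37966392  0.18928375]
```

View pics/j6.png

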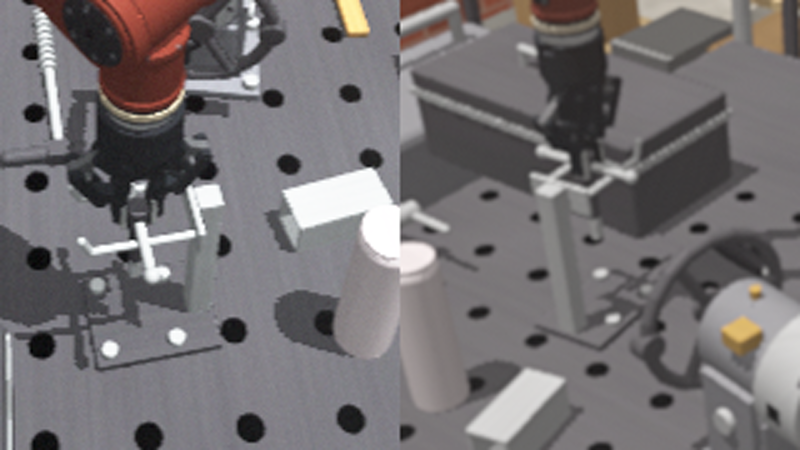

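```bash
python3 - <<'E'
from h import *
set_gripper(.045,20); s=sense();print(s['force'],s['opening'],s['clock'])
servo_line([.446,-.380,.30],feed=.15,force_limit=6); s=sense();print(s['tool_pos'],s['force'])
servo_line([.446,-.380,.42],feed=.3); 
snap('wrist','pics/w7.png');snap('side','pics/s7.png');snap('scene','pics/c7.png')
a=cv2.imread('pics/s7.png')[280:460,270:430];b=cv2.imread('pics/c7.png')[120:300,130:290]
cv2.imwrite('pics/j7.png',cv2.resize(np.hstack([a,b]),None,fx=2.5,fy=2.5,interpolation=cv2.INTER_CUBIC));print(sense()['clock'])
E
```

```text
[ 0.16691138 -0.33159306  0.29902574] 0.04481086090258068 12.225
[ 0.44549686 -0.37948423  0.29867561] [-0.20185614  1.01421745 -0.07649966]
13.825
```

View pics/j7.png

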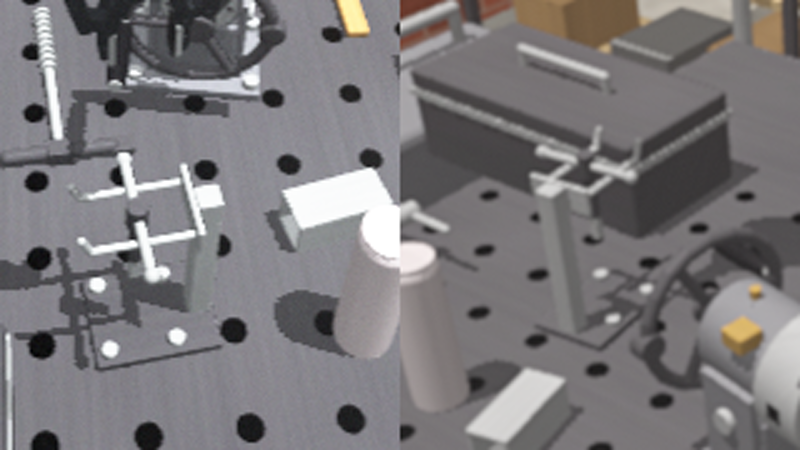

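View pics/w7.png

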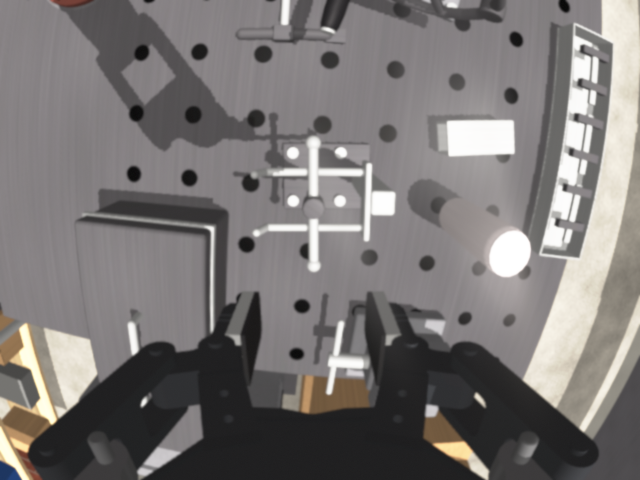

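```bash
python3 - <<'E'
from h import *
import pickle
pi=np.pi
goto([.45,-.20,.33],[pi,0,-.19+pi/2]); set_gripper(.06,40)
s,c=snap('wrist','pics/w8.png'); pickle.dump((s,c),open('pics/w8.p','wb')); print(s['clock'],s['opening'])
E
```

```text
14.95 0.05952206650023612
```

View pics/w8.png

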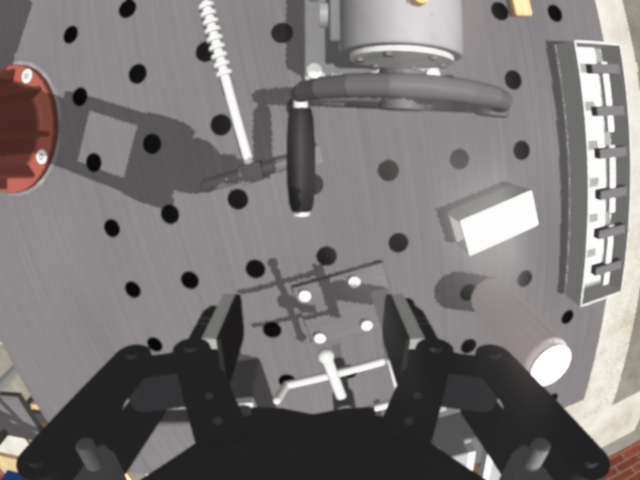

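```bash
python3 - <<'E'
from h import *
import pickle
s,c=pickle.load(open('pics/w8.p','rb'))
for n,p,z in [('far',(300.5,107),.166),('near',(301.5,210),.166),('r1',(293,95),.16),('r2',(512,103),.16)]: print(n,atz(wray(s,c,p),z).round(4))
E
```

```text
far [ 0.4574 -0.1098  0.166 ]
near [ 0.4412 -0.195   0.166 ]
r1 [ 0.4531 -0.0982  0.16  ]
r2 [ 0.6487 -0.131   0.16  ]
```

```bash
cat >> h.py <<'E'
PS=-.19; XH=np.array([np.cos(PS),np.sin(PS),0]); ZH=np.array([0,0,1.])
def tang(th): return np.sin(th)*XH+np.cos(th)*ZH
def rad(th): return -np.cos(th)*XH+np.sin(th)*ZH
E
python3 - <<'E'
from h import *
pi=np.pi
servo_line([.4474,-.1622,.22],feed=.2)
r=servo_line([.4474,-.1622,.141],feed=.1,force_limit=6); s=sense();print(r,s['tool_pos'],s['force'])
set_gripper(0,60); s=sense(); print(s['opening'],s['force'],s['tool_pos'],s['clock'])
snap('wrist','pics/w9.png')
C=s['tool_pos']+.085*XH; C[2]=.141; np.save('C.npy',C); print(C)
E
```

```text
False [ 0.44805144 -0.16257461  0.14175382] [ 1.09897032 -0.04585534 -0.30514961]
0.022291671311857313 [-1.37055859 -0.85915849  3.35661499] [ 0.4474732  -0.16234084  0.1415289 ] 17.1
[ 0.53094356 -0.17839384  0.141     ]
```

View pics/w9.png

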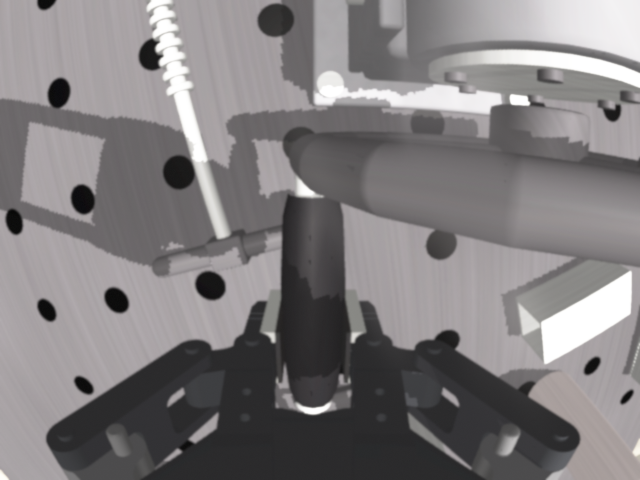

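```bash
cat >> h.py <<'E'
import json,os
def turn(a,b,step=.1,feed=.06,fn='log.jsonl',lim=25):
    C=np.load('C.npy'); n=max(1,int(round(abs(b-a)/step)))
    for th in np.linspace(a,b,n+1)[1:]:
        servo_line(C+.085*rad(th),feed=feed); s=sense()
        t=tang(th);F=s['force'];d=s['tool_pos']-C
        tha=np.arctan2(d[2],-d@XH)
        row=dict(th=float(th),tha=float(tha),ft=float(F@t),fr=float(F@rad(th)),fy=float(F[1]),r=float(np.hypot(d[2],d@XH)),v=float(np.abs(s['joint_velocities']).max()),clk=float(s['clock']),dir=int(np.sign(b-a)))
        open(fn,'a').write(json.dumps(row)+'\n')
        print(' '.join(f'{row[k]:.3f}' for k in ('th','tha','ft','fr','fy','r','v','clk')))
        if np.linalg.norm(F)>lim: print('LIMIT');return th
    return b
E
python3 - <<'E'
from h import *
turn(0,.6)
for i in range(3):
    dwell(.15);s=sense();print(s['force']@tang(.6),s['force']@rad(.6))
E
```

```text
0.100 0.095 -3.732 -1.858 -1.686 0.085 0.001 17.442
0.200 0.196 -5.638 -2.149 -1.261 0.085 0.003 17.733
0.300 0.298 -4.528 -1.194 -1.683 0.085 0.003 18.025
0.400 0.400 -5.379 -1.302 -1.310 0.085 0.004 18.317
0.500 0.505 -6.225 -0.388 -0.503 0.085 0.004 18.608
0.600 0.607 -4.792 2.143 -0.966 0.086 0.005 18.900
-5.907408062102167 2.135267598085844
-4.795207367822218 2.112591608178313
-5.258000848733936 2.086764396899457
```

```bash
python3 - <<'E'
from h import *
turn(.6,.6+2*np.pi,step=.15,feed=.09)
E
```

```text
0.750 0.763 -4.467 2.561 -1.086 0.086 0.006 19.642
0.899 0.915 -3.596 2.454 -0.249 0.086 0.009 19.933
1.049 1.066 -2.295 3.203 0.074 0.086 0.009 20.225
1.198 1.217 -3.607 3.332 0.523 0.086 0.006 20.517
1.348 1.368 -0.921 3.987 0.876 0.086 0.005 20.808
1.498 1.516 -0.623 3.773 0.846 0.086 0.010 21.100
1.647 1.663 1.042 4.187 0.623 0.086 0.008 21.392
1.797 1.810 2.122 4.507 0.084 0.086 0.010 21.683
1.946 1.958 4.125 4.696 0.593 0.086 0.006 21.975
2.096 2.107 3.880 3.890 -0.276 0.086 0.007 22.267
2.246 2.259 5.566 6.398 0.061 0.086 0.006 22.558
2.395 2.411 5.867 4.541 -0.323 0.086 0.004 22.850
2.545 2.563 6.266 5.564 -0.708 0.085 0.006 23.142
2.694 2.716 5.507 6.956 -1.145 0.085 0.002 23.433
2.844 2.870 5.877 6.882 -0.460 0.085 0.002 23.725
2.994 3.023 5.812 7.702 -0.248 0.085 0.002 24.017
3.143 -3.107 4.232 7.101 -0.876 0.085 0.001 24.308
3.293 -2.954 3.969 6.570 -0.154 0.085 0.001 24.600
3.442 -2.802 3.958 6.583 -0.942 0.085 0.003 24.892
3.592 -2.655 4.050 5.722 -0.313 0.084 0.004 25.183
3.742 -2.523 1.042 0.997 1.742 0.084 0.007 25.475
3.891 -2.390 -0.700 -2.645 1.833 0.084 0.005 25.
[... 336 characters left out ...]
-3.951 2.164 0.084 0.006 27.808
5.088 -1.207 -3.600 -4.305 2.877 0.084 0.006 28.100
5.238 -1.054 -2.195 -4.491 2.253 0.084 0.009 28.392
5.387 -0.902 -1.514 -4.197 2.914 0.084 0.009 28.683
5.537 -0.750 -0.392 -3.443 2.305 0.084 0.005 28.975
5.686 -0.598 -0.065 -5.004 2.625 0.085 0.006 29.267
5.836 -0.447 1.092 -4.263 2.235 0.085 0.004 29.558
5.986 -0.298 0.577 -3.943 1.416 0.085 0.003 29.850
6.135 -0.149 1.663 -3.944 1.738 0.085 0.002 30.142
6.285 -0.002 0.455 -3.757 0.210 0.085 0.001 30.433
6.434 0.144 1.042 -4.974 0.015 0.085 0.002 30.725
6.584 0.288 -1.339 -4.719 0.381 0.085 0.004 31.017
6.734 0.433 -3.572 -5.078 -0.595 0.086 0.002 31.308
6.883 0.584 -6.280 -4.078 -0.707 0.086 0.008 31.600
```

```bash
cat >> h.py <<'E'
def probe(th0,sgn,n,fast=.38,slow=.11,fs=.016,ff=.15,fn='probe.jsonl'):
    C=np.load('C.npy'); th=th0
    for i in range(n):
        th+=sgn*fast/2; servo_line(C+.0855*rad(th),feed=ff)
        th+=sgn*fast/2; servo_line(C+.085*rad(th),feed=ff)
        th+=sgn*slow; servo_line(C+.085*rad(th),feed=fs)
        F=[];
        for k in range(3):
            s=sense();F.append(s['force']);dwell(.01)
        F=np.mean(F,0);t=tang(th)
        row=dict(th=th,ft=float(F@t),fr=float(F@rad(th)),dir=sgn,sd=0,clk=s['clock'],op=s['opening'])
        open(fn,'a').write(json.dumps(row)+'\n');print(' '.join(f'{row[k]:.3f}' for k in ('th','ft','fr','clk','op')))
    return th
E
python3 - <<'E'
from h import *
C=np.load('C.npy')+.001*XH+.0012*ZH; np.save('C.npy',C)
probe(.6+2*np.pi,1,3)
E
```

```text
7.373 -5.940 -0.335 32.875 0.022
7.863 -5.090 -2.902 34.150 0.022
8.353 -2.028 -6.303 35.425 0.022
```

```bash
sed -i '/th+=sgn\*fast\/2; servo_line(C+.0855/d; s/th+=sgn\*fast\/2/th+=sgn*fast/' h.py; python3 - <<'E'
from h import *
probe(8.353185307,1,8,fast=.42)
E
```

```text
8.883 -0.838 -7.883 36.567 0.022
9.413 -0.986 -9.918 37.708 0.022
9.943 -2.469 -10.764 38.850 0.023
10.473 -6.077 -0.073 39.992 0.023
11.003 -8.721 11.533 41.133 0.022
11.533 -11.086 10.254 42.275 0.022
12.063 -9.629 7.272 43.417 0.022
12.593 -9.170 6.123 44.558 0.022
```

```bash
cat > fit.py <<'E'
from h import *
R=[json.loads(l) for l in open('probe.jsonl')]
th=np.array([r['th'] for r in R]);f=-np.array([r['ft'] for r in R]);d=np.array([r['dir'] for r in R])
A=np.c_[d,np.sin(th),np.cos(th)];x,*_=np.linalg.lstsq(A,f,rcond=None);res=f-A@x
# f = d*D + G sin(th-th0): stable equilibrium at th0 (climbs as th grows past it)
G=np.hypot(x[1],x[2]);th0=np.arctan2(-x[2],x[1])
print('drag',x[0]*.085,'G',G*.085,'th_down',th0%(2*np.pi),'rms',res.std(),res.round(2))
E
python3 fit.py
```

```text
drag 0.5012305274740438 G 0.4059704969094194 th_down 4.249735527848303 rms 0.7927783553921581 [-0.04  1.36  0.05 -0.3  -0.61 -0.77  0.47  0.66  1.17 -1.04 -0.94]
```

```bash
python3 - <<'E'
from h import *
C=np.load('C.npy')-.0006*XH-.0008*ZH; np.save('C.npy',C)
probe(12.593185307,-1,9,fast=.42)
E
python3 fit.py
```

```text
12.063 1.423 8.575 45.708 0.022
11.533 2.304 8.658 46.850 0.022
11.003 5.024 5.092 47.992 0.022
10.473 6.015 -0.719 49.133 0.022
9.943 8.487 -1.098 50.275 0.022
9.413 9.342 -4.072 51.417 0.022
8.883 9.128 -7.743 52.558 0.022
8.353 9.096 -10.577 53.700 0.022
7.823 7.449 -15.116 54.842 0.022
drag 0.49429603613007933 G 0.3732282985887024 th_down 4.2812912867433734 rms 0.7238362578955214 [-0.09  1.15 -0.27 -0.61 -0.82 -0.79  0.66  1.04  1.65 -0.57 -0.58  0.01
 -0.11 -1.07  0.2  -0.12  0.48  1.05  0.24  0.08]
```

```bash
python3 - <<'E'
from h import *
turn(7.823185307,10.55,step=.27,feed=.15,lim=35)
dwell(.4);s=sense();print(s['force'],s['opening'],s['joint_velocities'].round(4),s['clock'])
snap('wrist','pics/w10.png');snap('side','pics/s10.png');snap('scene','pics/c10.png')
a=cv2.imread('pics/s10.png')[200:440,250:450];b=cv2.imread('pics/c10.png')[140:380,160:360]
cv2.imwrite('pics/j10.png',cv2.resize(np.hstack([a,b]),None,fx=2,fy=2,interpolation=cv2.INTER_CUBIC))
E
```

```text
8.096 1.833 8.467 -11.261 2.958 0.086 0.019 55.150
8.369 2.098 9.851 -8.833 2.849 0.085 0.012 55.450
8.641 2.364 11.245 -6.158 2.072 0.085 0.009 55.750
8.914 2.631 11.951 -3.935 4.294 0.085 0.005 56.050
9.187 2.902 11.045 -1.328 4.218 0.085 0.005 56.350
9.459 -3.108 10.554 0.747 4.209 0.085 0.002 56.650
9.732 -2.838 8.880 1.904 4.548 0.084 0.004 56.950
10.005 -2.579 5.954 1.714 5.305 0.084 0.006 57.250
10.277 -2.334 2.185 2.518 5.618 0.084 0.010 57.550
10.550 -2.086 -2.258 9.514 5.659 0.084 0.010 57.850
[ 7.44874604  5.52409013 -7.02754147] 0.021896598881112266 [-0.     -0.0003 -0.0008 -0.0018 -0.     -0.0008] 58.25
```

View pics/j10.png

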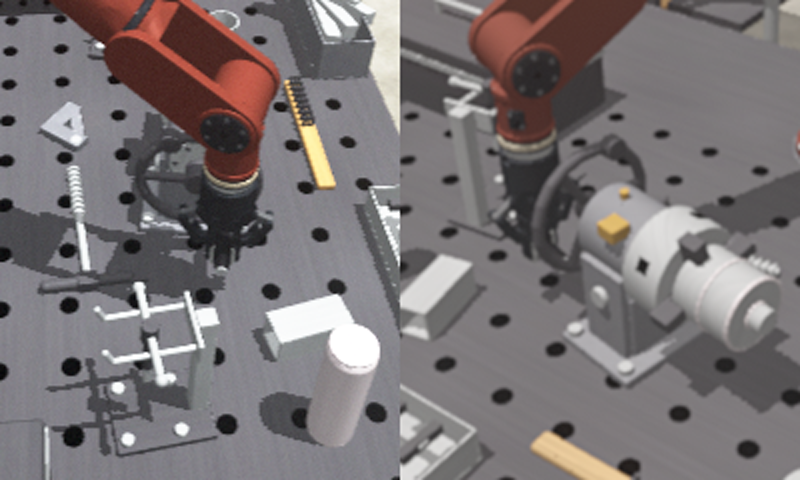

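View pics/w10.png

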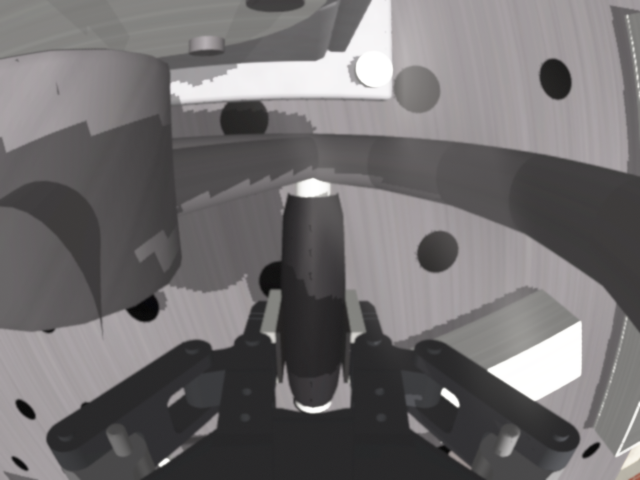

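```bash
python3 - <<'E'
from h import *
turn(10.55,10.61,step=.06,feed=.015)
dwell(1.0);s=sense();C=np.load('C.npy');d=s['tool_pos']-C;print(np.arctan2(d[2],-d@XH)+2*np.pi,s['force'],s['opening'],s['joint_velocities'].round(4),s['clock'])
s2=snap('side','pics/s11.png')
dwell(.3);print(sense()['tool_pos']-s['tool_pos'])
E
```

```text
10.610 -2.075 -7.987 11.672 5.652 0.084 0.002 58.892
4.208125456458266 [12.93960566  6.56855083 -8.35808307] 0.02202268620984671 [-0.0003 -0.0014  0.0001  0.0002 -0.0001  0.0001] 59.8917
[ 4.18610263e-05 -1.14994709e-05  2.23673405e-05]
```

```bash
python3 - <<'E'
from h import *
turn(10.61,10.66,step=.05,feed=.015)
dwell(.5);s=sense();C=np.load('C.npy');d=s['tool_pos']-C;print(np.arctan2(d[2],-d@XH)+2*np.pi,s['force'],s['joint_velocities'].round(4),s['clock'],s['opening'])
snap('side','pics/s12.png')
a=cv2.imread('pics/s12.png')[200:440,250:450];cv2.imwrite('pics/j12.png',cv2.resize(a,None,fx=2.5,fy=2.5,interpolation=cv2.INTER_CUBIC))
E
```

```text
10.660 -2.019 -8.346 14.810 6.028 0.084 0.003 60.675
4.26398509911409 [ 14.45311212   5.89614449 -11.17113475] [ 0.0001  0.001  -0.0006  0.0009 -0.0001 -0.0002] 61.175 0.02209346206779642
```

View pics/j12.png

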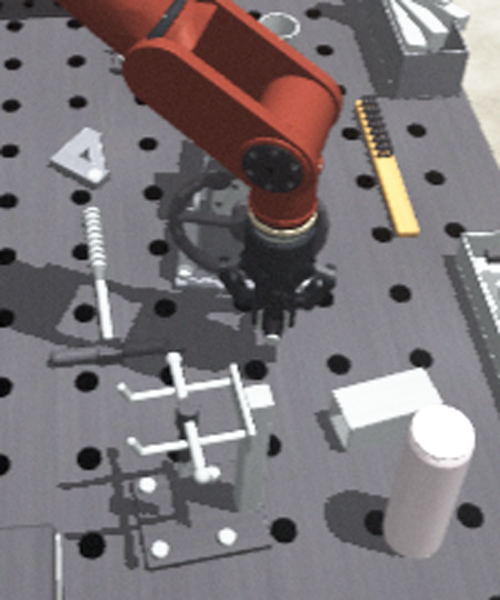

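The key still hangs on both prongs, with its hub at about (188,418) in the crop. The grip is held and the wheel is at rest at 4.26 rad. Handing in.

```bash
python3 -c "
from h import *
close_job()"
```

```text
the job is handed in; nothing more can be done
```

I hung the chuck key on the hook, found the canister's heavy side by feel, and handed in holding the grip with that side down by my estimate. `close_job()` gave no verdict, so what follows rests on my own checks.

- **Key:** I lifted it straight out of the chuck by its hub and hung it across both prongs. After release the wrist force returned to near zero. The last side picture shows it still hanging on both prongs and roughly central.
- **Heavy side:** I turned the wheel almost a full turn forward, then about three quarters of a turn back, reading the push on the grip at slow steps. The forward readings alone put the heavy side straight down at 4.25 rad, and both directions together at 4.28. Where the two passes crossed, the push was about 6 N each way (6.1 forward, 6.0 back), which is drag alone.
- **Fit values:** The heavy side came out at 0.37 to 0.41 N m, inside the range given. The drag came out at about 0.50 N m, against the stated 0.6.
- **Final state:** The arm stands at about 4.26 rad of grip angle, holding the grip at 60 N with the wheel at rest at 61 s. The bystanders in view in the side picture look unmoved; I did not measure them.

**What disagreed:**
- My first turn was no use for feeling the weight, because stopping at each step disturbed the force readings.
- My correction of the circle's centre overshot and left side forces of up to about 15 N on the grip.
- The arm trailed its commanded angle by up to 0.13 rad near the end, so I nudged it forward slowly. I expect the error in the final angle to be within about 0.1 rad, against the 0.3 allowed.

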